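# Push the spice bowls up to the chopping board

## Robot

A 6-joint arm with a two-finger parallel gripper is mounted at the origin on a cart in front of the work surface, level with it; the furniture and walls round the work are solid. World frame = base frame: x ahead of the robot, y to its left, z up, the work surface at z = 0. Lengths are in mm, angles in rad, forces in N, time in s.
With the tool pointing down it reaches from about 350 to 875 mm from the base axis. Payload 4.2 kg.
Tool frame: the origin (TCP) lies at the very end of the fingers, on their centre line; the grasp point (between the pads) lies 19 mm behind it; y points along the fingers, z is the direction in which the jaws open and shut, and the axes are right-handed (so a half turn about y gives the same grasp; the last joint's range is limited). The gripper opens to 85 mm and grips with 20 to 120 N. Pads are 22 mm wide; open, the fingers measure 114 mm over their backs; the gripper's body (76 mm by 85 mm) begins 54 mm behind the grasp point. The pads swing forward as they close: fully open they stand 13 mm farther back than shut.
Start: joints at [-1.065, 0.385, 0.008, 0, -1.194, -0.259], TCP at [152.706, -606.036, 231.312] pointing down, gripper open.
Joint ranges: [-3.14, 3.14], [-1.21, 2.06], [-1.07, 1.41], [-3.16, 2.05], [-2.99, -0.16], [-3.1, 3.1]. Speed limits (rad/s): [2.79, 2.79, 3.14, 3.14, 3.14, 3.14].

## Interface

Orientations are given as a unit quaternion [x, y, z, w].
In Python, from bench import arm gives the robot as it stands.
- The arm moves only by the shell command python3 -m creep 'ROWS'. ROWS is JSON, a list of rows, each an object with "delta_pos": the shift along the tool's x, y, z in mm, a list of three; "rot": the turn, a rotation vector about the tool's x, y, z in rad, a list of three; "jaw": the finger opening in mm, from 0 to 85.4. A call has exactly 10 rows; each row shifts and turns the commanded pose from where the row before left it, along the tool's axes as they then stand; what a row does not reach is not made up. A row lasts 1/12 s, in which the tool goes at most 41.7 mm and 7.16 degrees, less where a joint would pass 70% of its speed; a pose out of reach is approached as far as the arm can. A call is refused whole if a number of a shift passes 41.7 or a number of a turn 0.125, either way. A call with a gripper value outside its range is refused whole. The fingers move at their own pace and stop on an object; the grip force is fixed at half the most. Time passes only in rows, so rows that do not move let the fingers close, or fill a call up. It gives the time, the measured TCP pose, the force and the opening at its end, in the units of the state.
- arm.read_state(): the state, without advancing time (a new reading comes with each control period).
- arm.get_image(name): name is "scene" or "top" or "wrist"; returns the picture (400x640x3 uint8, red, green, blue); there is no depth.
- arm.calibration(name): a dict with "intrinsics" (3x3 intrinsics, pixels), "R" (3x3) and "t" (3): a world point X has camera coordinates R X + t. Camera axes: x right, y down, z forward; pixel columns grow to the right and rows downward; lengths in mm; the calibration is good to about 2 mm. A picture is of the moment at which its call begins: read the wrist's pose just before it. calibration takes no time and is no camera call; for the wrist camera it gives the pose at the moment of the call.
- arm.job_done(): hands the job in, once; it reports no verdict.
Trained networks look in the newest picture that a camera, given by its name, has taken for a name from the list of things; names that differ only in an ending like _2 or _b are one class to them, and where a whole thing is asked for, a point or a joint stands for the part that bears it (a point fixed in the world has none). Each returns a list of dicts, best first, with "p" (0 to 1); they miss things now and then, are a little off and sometimes report something else, mostly with a low value. They report only what shows in the picture. A call takes as long as a camera call. They do not tell look-alikes from the thing itself.
- arm.find_in(camera, target): "location" ([column, row] in pixels, amid what is visible of it).
- arm.masks_of(camera, target): "pixels" (400x640 bool, what is visible of it) and "location" ([column, row] in pixels, amid what is visible of it).
The state is a dict: "clock": time; "joints": joint angles; "joint_vel": joint speeds; "joint_efforts": joint torques, N m; "position": TCP position; "ee_rot": TCP orientation; "contact_force": force on the tool from outside, world axes, zero at the start; "wrist_torque": the same for the moment, N m; "gripper_width": finger opening in mm.
Only numpy, scipy, OpenCV 4.12 (cv2) and the standard library are available. Lean on these libraries where they do the work, as an engineer would, in place of code of your own. Each camera call takes 0.05 s, during which the arm holds its last target. There are 200 camera calls.

## Task

Push the bowl of yellow powder and the bowl of dark pepper along the worktop until each touches the long edge, facing the robot, of the chopping board with the onion on it, so that both stand side by side within the length of that edge. Only push them gently with the fingers: do not pinch, lift or tip them. Do not shift that board, and leave the onion on it, the bowl of brown sugar, the tumbler and the spoon alone.

Things in the scene. Friction and masses are not known exactly. Their poses are not given: they have to be found in the camera images.
- yellow_bowl: small clear glass bowl with turmeric powder in it (yellow), 73 mm across the rim, 36 mm high, foot 52 mm across, about 120 g, loose on the worktop. Origin: centre of its underside, z up; its yaw means nothing. The wall leans outwards; when the bowl touches the board's edge, its centre is 34 mm in front of that edge (the rim then reaches slightly over the board)
- dark_bowl: small clear glass bowl with crushed pepper in it (blackish grey-brown), 81 mm across the rim, 36 mm high, foot 58 mm across, about 120 g, loose on the worktop. Origin: centre of its underside, z up; its yaw means nothing. The wall leans outwards; when the bowl touches the board's edge, its centre is 38 mm in front of that edge (the rim then reaches slightly over the board)
- board: pale wooden chopping board with the onion on it, just right of the sink (not the other one farther right, which has a knife on it), 210 x 300 x 22 mm, about 0.9 kg, lying flat and loose on the worktop (it slides if pushed hard, at several newtons). Origin: centre of its underside; x along its short side, pointing away from the robot; y along its long side, to the robot's left; z up. The near long edge lies at x = -105 mm in this frame and runs from y = -150 to +150 mm
- board_edge (a point): middle of the board's near long edge, at the top of the board (22 mm above the worktop); axes as the board's
- board_left (a point): left end of the board's near long edge (its near left corner), at the top of the board
- board_right (a point): right end of the board's near long edge (its near right corner), at the top of the board
- onion: brown onion, 78 mm across and 85 mm high, loose on the board. Origin: centre of its underside
- sugar_bowl: another clear glass bowl, with brown sugar, 93 mm across the rim and 40 mm high, loose on the worktop in front of the sink; to be left alone. Origin: centre of its underside
- tumbler: plain steel tumbler, 77 mm across, 103 mm high, loose, standing in front of the sink, on the left. Origin: centre of its underside
- spoon: steel spoon, 188 x 38 x 15 mm, lying loose to the right of the bowls. Origin: centre of its underside; x along its length
There are look-alikes about, which are no part of the job. What is shaped like the dark_bowl but orange is not meant.

How it is judged (in metres and radians):
At the end, for the whole second after the job is handed in: Both bowls stand upright and still on the worktop, each against the board's near long edge (gap at most about 6 mm), its centre at least 15 mm inside either end of that edge (x of yellow_bowl in the frame of board between -0.1445 and -0.13 m and y of yellow_bowl in the frame of board between -0.135 and 0.135 m and height (world z) of each of yellow_bowl, dark_bowl below 0.006 m and angle between each of yellow_bowl, dark_bowl's own z axis and vertical below 0.1 rad and linear speed of each of yellow_bowl, dark_bowl below 0.01 m/s and x of dark_bowl in the frame of board between -0.1485 and -0.13 m and y of dark_bowl in the frame of board between -0.135 and 0.135 m); the robot touches nothing.
It fails at once if the yellow or the dark bowl is lifted or carried (its underside rises more than 12 mm) (height (world z) of any of yellow_bowl, dark_bowl above 0.012 m).
It fails at once if one of these two bowls is tipped by more than 0.35 rad (angle between any of yellow_bowl, dark_bowl's own z axis and vertical above 0.35 rad).
It fails at once if one of these two bowls is pinched or shoved hard (more than 25 N from the fingers) (contact force between the fingers and yellow_bowl above 25 N or contact force between the fingers and dark_bowl above 25 N).
It fails at once if the board is shifted (a near corner of it moves more than 15 mm) (distance of any of board_left, board_right from where it was at the start of the episode above 0.015 m).
It fails at once if the onion on the board, the bowl of brown sugar, the tumbler or the spoon is disturbed (moves more than 20 mm) (distance of any of sugar_bowl, onion, tumbler, spoon from where it was at the start of the episode above 0.02 m).
It also fails if it takes over 54 s, if anything falls off the work surface, if the arm or the gripper's body presses on something with over 40 N, if the wrist force passes 120 N, or if a joint passes its speed limit or range.

## Working session

There is one attempt and no reset: what is moved stays moved. The work goes in short steps, Python scripts to look and compute and a shell command to move; the robot and the scene stay as the last step left them, time stands still between calls to the robot, and variables do not carry over. Pictures are saved under pics/ and viewed, about 8 in all and at most 12, crops included, and the job is handed in when it is done.

```bash
mkdir -p pics
cat > h.py <<'E'
import numpy as np, cv2
from bench import arm
def save(cam,name):
    im=arm.get_image(cam); cv2.imwrite('pics/'+name,im[:,:,::-1]); return im
def pix2w(cal,px,z):
    K,R,t=[np.array(cal[k],float) for k in('intrinsics','R','t')]
    d=R.T@np.linalg.inv(K)@np.array([px[0],px[1],1.]); c=-R.T@t
    return c+d*(z-c[2])/d[2]
def w2pix(cal,X):
    K,R,t=[np.array(cal[k],float) for k in('intrinsics','R','t')]
    p=K@(R@np.array(X,float)+t); return p[:2]/p[2]
E
python3 - <<'E'
from h import *
s=arm.read_state(); print({k:np.round(s[k],3) for k in s})
save('top','top1.png'); save('scene','scene1.png')
for cam in('top','scene'):
    arm.get_image(cam); c=arm.calibration(cam)
    print(cam,'cam pos',np.round(-np.array(c['R']).T@np.array(c['t'])))
    for n,z in(('yellow_bowl',20),('dark_bowl',20),('board',22),('onion',45),('sugar_bowl',20),('tumbler',50),('spoon',5)):
        for r in arm.find_in(cam,n)[:4]: print(n,round(r['p'],2),np.round(r['location']),np.round(pix2w(c,r['location'],z)))
print(arm.read_state()['clock'])
E
```

```text
{'clock': np.float64(0.0), 'joints': array([-1.065e+00,  3.860e-01,  7.000e-03, -1.000e-03, -1.194e+00,
       -2.590e-01]), 'joint_vel': array([ 0.001, -0.   ,  0.   , -0.001, -0.001,  0.002]), 'joint_efforts': array([ 1.0000e-03, -3.9229e+01,  1.8840e+01,  4.1860e+00, -4.0000e-03,
       -0.0000e+00]), 'position': array([ 152.56 , -605.486,  230.214]), 'ee_rot': array([-0.701, -0.087,  0.087,  0.703]), 'contact_force': array([-0.632,  0.116,  0.056]), 'wrist_torque': array([ 0.084, -0.03 , -0.012]), 'gripper_width': np.float64(85.385)}
top cam pos [ 413. -206. 1469.]
yellow_bowl 0.72 [301. 233.] [ 397. -162.   20.]
dark_bowl 0.95 [336. 222.] [ 440. -290.   20.]
dark_bowl 0.68 [454. 226.] [ 427. -732.   20.]
board 0.66 [336. 158.] [ 679. -288.   22.]
onion 0.87 [335. 168.] [ 636. -286.   45.]
sugar_bowl 0.97 [252. 230.] [404.  19.  20.]
tumbler 0.89 [196. 230.] [403. 217.  50.]
scene cam pos [-286. -997. 1364.]
yellow_bowl 0.55 [365. 205.] [ 661. -375.   20.]
yellow_bowl 0.5 [277. 213.] [ 408. -159.   20.]
dark_bowl 0.73 [407. 301.] [ 436. -723.   20.]
dark_bowl 0.51 [304. 227.] [ 428. -276.   20.]
board 0.62 [366. 208.] [ 651. -386.   22.]
onion 0.53 [212. 164.] [394. 197.  45.]
sugar_bowl 0.8 [247. 188.] [416.  17.  20.]
tumbler 0.6 [211. 164.] [390. 196.  50.]
spoon 0.63 [359. 262.] [ 456. -513.    5.]
0.9
```

View pics/top1.png

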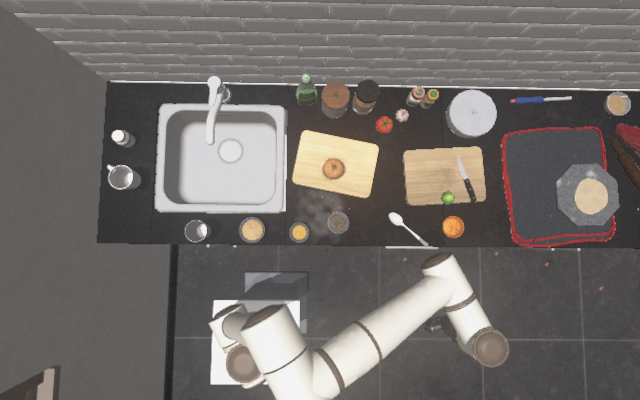

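View pics/scene1.png

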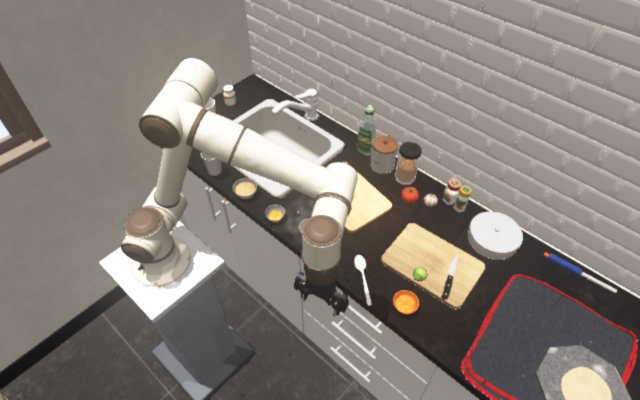

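Top view: the board with the onion is at about (336,163), with its near edge running from (293,181) to (371,197). Yellow bowl is at (300,232), dark at (338,223), sugar at (252,230), and the spoon at (410,230). The orange bowl at (453,227) is the look-alike. Next I'll fit shapes.

```bash
cat > fit.py <<'E'
from h import *
from scipy.spatial.transform import Rotation as Rn
def board(cam='top'):
    arm.get_image(cam); c=arm.calibration(cam)
    m=[r for r in arm.masks_of(cam,'board') if abs(pix2w(c,r['location'],22)[1]+288)<90][0]['pixels']
    ys,xs=np.nonzero(m); P=np.array([pix2w(c,(x,y),22)[:2] for x,y in zip(xs,ys)],np.float32)
    print('rect',cv2.minAreaRect(P),'corners',np.round(cv2.boxPoints(cv2.minAreaRect(P))).tolist())
    return P
def bowl(cam,n,near,z=36):
    arm.get_image(cam); c=arm.calibration(cam)
    for r in arm.masks_of(cam,n):
        ys,xs=np.nonzero(r['pixels']); P=np.array([pix2w(c,(x,y),z)[:2] for x,y in zip(xs,ys)],np.float32)
        if np.linalg.norm(P.mean(0)-near)<80:
            (q,rad)=cv2.minEnclosingCircle(P); print(n,round(r['p'],2),'circle',np.round(q,1),'d',round(2*rad,1),'mean',P.mean(0).round(1), 'ext',np.ptp(P,0).round(1)); return
    print(n,'none')
E
python3 - <<'E'
from fit import *
board(); bowl('top','yellow_bowl',[397,-162]); bowl('top','dark_bowl',[440,-290]); bowl('top','sugar_bowl',[404,19]); bowl('top','spoon',[410,-550],5)
s=arm.read_state(); print(Rn.from_quat(s['ee_rot']).as_matrix().round(3))
c=arm.calibration('wrist'); print(np.round(-np.array(c['R']).T@np.array(c['t'])),c['R'][2])
im=cv2.imread('pics/top1.png')[120:260,230:430]; cv2.imwrite('pics/crop1.png',cv2.resize(im,None,fx=4,fy=4,interpolation=2))
E
```

```text
rect ((658.138916015625, -287.95379638671875), (300.5376281738281, 211.29266357421875), 79.25251770019531) corners [[526.0, -416.0], [734.0, -455.0], [790.0, -160.0], [582.0, -121.0]]
yellow_bowl 0.52 circle [ 401.9 -154.5] d 71.2 mean [ 401.7 -154.4] ext [69.4 66.2]
dark_bowl 0.86 circle [ 439.7 -297.1] d 81.7 mean [ 439.5 -297.4] ext [77.2 77.4]
sugar_bowl 0.89 circle [408.3  17.6] d 93.4 mean [408.6  16.9] ext [91.1 88.2]
spoon 0.79 circle [ 415.6 -564.8] d 183.5 mean [ 427.2 -550.7] ext [126.1 146.2]
[[ 0.97   0.    -0.244]
 [ 0.244 -0.     0.97 ]
 [ 0.    -1.    -0.   ]]
[  83. -623.  374.] [ 0.27083513  0.06750556 -0.96025587]
```

View pics/crop1.png

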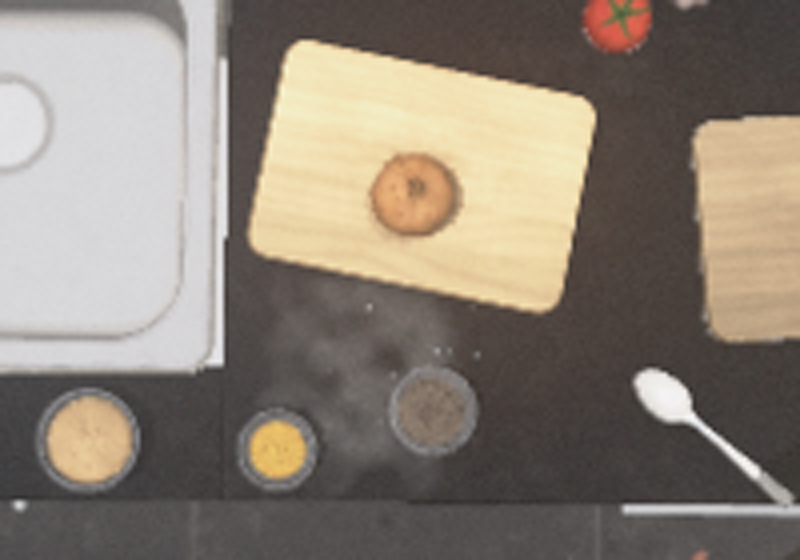

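Fitted sizes match the given ones: board 300×211, bowls 71 and 82 mm. The board's yaw is −0.188. Yellow lies at board (−277, +83) and dark at (−213, −50), so pushing both straight along the board's x works. I'll hold the fingers 44 mm apart to cradle each bowl, and start with dark.

```bash
python3 -m creep '[{"delta_pos":[0,0,0],"rot":[0,0.1086,0],"jaw":44},{"delta_pos":[0,0,0],"rot":[0,0.1086,0],"jaw":44},{"delta_pos":[0,0,0],"rot":[0,0.1086,0],"jaw":44},{"delta_pos":[0,0,0],"rot":[0,0.1086,0],"jaw":44},{"delta_pos":[16,0,35.7],"rot":[0,0,0],"jaw":44},{"delta_pos":[16,0,35.7],"rot":[0,0,0],"jaw":44},{"delta_pos":[16,0,35.7],"rot":[0,0,0],"jaw":44},{"delta_pos":[16,0,35.7],"rot":[0,0,0],"jaw":44},{"delta_pos":[16,0,35.7],"rot":[0,0,0],"jaw":44},{"delta_pos":[16,0,35.7],"rot":[0,0,0],"jaw":44}]'
python3 -m creep '[{"delta_pos":[16,0,35.7],"rot":[0,0,0],"jaw":44},{"delta_pos":[16,0,35.7],"rot":[0,0,0],"jaw":44},{"delta_pos":[16,0,35.7],"rot":[0,0,0],"jaw":44},{"delta_pos":[16,0,35.7],"rot":[0,0,0],"jaw":44},{"delta_pos":[0,20,0],"rot":[0,0,0],"jaw":44},{"delta_pos":[0,20,0],"rot":[0,0,0],"jaw":44},{"delta_pos":[0,0,0],"rot":[0,0,0],"jaw":44},{"delta_pos":[0,0,0],"rot":[0,0,0],"jaw":44},{"delta_pos":[0,0,0],"rot":[0,0,0],"jaw":44},{"delta_pos":[0,0,0],"rot":[0,0,0],"jaw":44}]'
cat > st.py <<'E'
from fit import *
B=np.array([658.1,-288.]);a=np.array([.9825,-.1865]);u=np.array([.1865,.9825])
def st():
    s=arm.read_state(); R=Rn.from_quat(s['ee_rot']).as_matrix(); p=np.array(s['position'])
    print('t',round(s['clock'],2),'p',p.round(1),'board xy',((p[:2]-B)@a).round(1),((p[:2]-B)@u).round(1),'yaw',np.arctan2(R[1,0],R[0,0]).round(3),'down',R[:,1].round(3),'F',np.round(s['contact_force'],2),'w',round(s['gripper_width'],1),'j',np.round(s['joints'],2))
if __name__=='__main__': st()
E
python3 - <<'E'
from st import *
st(); save('wrist','w1.png')
for n,z,near in(('yellow_bowl',36,[402,-154]),('dark_bowl',36,[440,-297])): bowl('wrist',n,near); bowl('top',n,near)
E
```

```text
clock: 2.23
position: [287.6, -412.0, 231.6]
ee_rot: [0.704, -0.066, 0.067, -0.704]
contact_force: [1.0, -0.4, 0.4]
gripper_width: 44.2
clock: 3.07
position: [377.0, -285.9, 192.6]
ee_rot: [0.704, -0.066, 0.067, -0.704]
contact_force: [-1.0, 0.3, 0.4]
gripper_width: 44.1
t 3.07 p [ 377.  -285.9  192.6] board xy -276.6 -50.4 yaw -0.188 down [ 0.002 -0.001 -1.   ] F [-0.98  0.31  0.36] w 44.1 j [-0.3   0.16 -0.41  0.   -1.   -1.46]
yellow_bowl 0.67 circle [ 398.6 -155.7] d 74.4 mean [ 397.6 -154.9] ext [72.8 72.2]
yellow_bowl none
dark_bowl 0.88 circle [ 436.1 -296.8] d 81.1 mean [ 434.9 -296.7] ext [80.6 80.8]
dark_bowl 0.78 circle [ 442. -301.] d 75.0 mean [ 449.2 -304. ] ext [47.6 73.7]
```

View pics/w1.png

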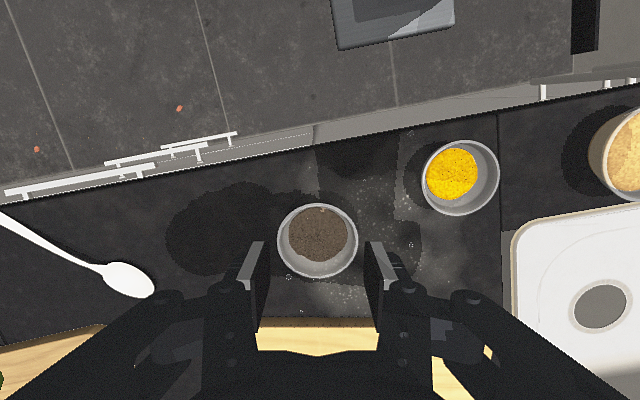

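The wrist view shows the dark bowl (318,240) centred between the fingers and yellow at (460,177), with both positions agreeing with the top view to 4 mm. Descending behind the dark bowl.

```bash
python3 -m creep '[{"delta_pos":[0,36,0],"rot":[0,0,0],"jaw":44},{"delta_pos":[0,36,0],"rot":[0,0,0],"jaw":44},{"delta_pos":[0,36,0],"rot":[0,0,0],"jaw":44},{"delta_pos":[0,36,0],"rot":[0,0,0],"jaw":44},{"delta_pos":[0,20,0],"rot":[0,0,0],"jaw":44},{"delta_pos":[0,14,0],"rot":[0,0,0],"jaw":44},{"delta_pos":[2,0,0],"rot":[0,0,0],"jaw":44},{"delta_pos":[3,0,0],"rot":[0,0,0],"jaw":44},{"delta_pos":[3,0,0],"rot":[0,0,0],"jaw":44},{"delta_pos":[2,0,0],"rot":[0,0,0],"jaw":44}]'
python3 - <<'E'
from st import *
st(); save('wrist','w2.png'); bowl('wrist','dark_bowl',[438,-297])
E
```

```text
clock: 4.35
position: [388.1, -287.6, 14.7]
ee_rot: [0.704, -0.065, 0.067, -0.704]
contact_force: [0.7, 0.7, -0.1]
gripper_width: 44.1
t 4.35 p [ 388.1 -287.6   14.7] board xy -265.4 -49.9 yaw -0.187 down [ 0.003 -0.001 -1.   ] F [ 0.73  0.69 -0.14] w 44.1 j [-0.3   0.43 -0.6   0.   -0.54 -1.46]
dark_bowl 0.81 circle [ 414.5 -292.9] d 53.7 mean [ 407.2 -291.5] ext [36.7 52.8]
```

View pics/w2.png

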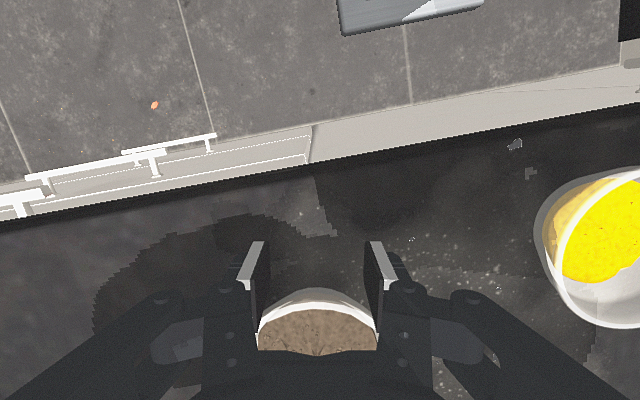

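The dark bowl sits centred between the fingers (318,320), just short of contact. Pushing.

```bash
python3 -m creep '[{"delta_pos":[2,0,0],"rot":[0,0,0],"jaw":44},{"delta_pos":[2,0,0],"rot":[0,0,0],"jaw":44},{"delta_pos":[2,0,0],"rot":[0,0,0],"jaw":44},{"delta_pos":[2,0,0],"rot":[0,0,0],"jaw":44},{"delta_pos":[2.5,0,0],"rot":[0,0,0],"jaw":44},{"delta_pos":[3,0,0],"rot":[0,0,0],"jaw":44},{"delta_pos":[3,0,0],"rot":[0,0,0],"jaw":44},{"delta_pos":[3,0,0],"rot":[0,0,0],"jaw":44},{"delta_pos":[3,0,0],"rot":[0,0,0],"jaw":44},{"delta_pos":[3,0,0],"rot":[0,0,0],"jaw":44}]'
python3 st.py
python3 -m creep '[{"delta_pos":[3,0,0],"rot":[0,0,0],"jaw":44},{"delta_pos":[3,0,0],"rot":[0,0,0],"jaw":44},{"delta_pos":[3,0,0],"rot":[0,0,0],"jaw":44},{"delta_pos":[3,0,0],"rot":[0,0,0],"jaw":44},{"delta_pos":[3,0,0],"rot":[0,0,0],"jaw":44},{"delta_pos":[3,0,0],"rot":[0,0,0],"jaw":44},{"delta_pos":[3,0,0],"rot":[0,0,0],"jaw":44},{"delta_pos":[2,0,0],"rot":[0,0,0],"jaw":44},{"delta_pos":[1,0,0],"rot":[0,0,0],"jaw":44},{"delta_pos":[0,0,0],"rot":[0,0,0],"jaw":44}]'
python3 - <<'E'
from st import *
st(); save('wrist','w3.png'); bowl('top','dark_bowl',[490,-305]); save('scene','s3.png'); bowl('scene','dark_bowl',[490,-305])
im=cv2.imread('pics/s3.png')[140:300,200:420]; im2=cv2.imread('pics/w3.png')
cv2.imwrite('pics/c3.png',np.vstack([cv2.resize(im,(550,400),interpolation=2),cv2.resize(im2[200:400,160:480],(320,200))[:, :] if 0 else cv2.copyMakeBorder(im2[200:400,160:480],0,0,0,230,0)]))
E
```

```text
clock: 5.33
position: [411.6, -291.8, 13.2]
ee_rot: [-0.704, 0.066, -0.066, 0.704]
contact_force: [-1.0, -0.1, 0.7]
gripper_width: 44.0
t 5.33 p [ 411.6 -291.8   13.2] board xy -241.5 -49.7 yaw -0.188 down [-0.  0. -1.] F [-0.95 -0.13  0.69] w 44.0 j [-0.29  0.46 -0.54 -0.   -0.57 -1.46]
clock: 6.17
position: [435.3, -296.3, 13.3]
ee_rot: [0.704, -0.066, 0.066, -0.704]
contact_force: [-0.1, -0.0, 0.5]
gripper_width: 43.9
t 6.17 p [ 435.3 -296.3   13.3] board xy -217.3 -49.7 yaw -0.187 down [ 0. -0. -1.] F [-0.15 -0.04  0.48] w 43.9 j [-0.29  0.49 -0.49  0.   -0.6  -1.47]
dark_bowl 0.55 circle [ 502.8 -306.2] d 56.5 mean [ 506.6 -306.5] ext [22.4 55.5]
dark_bowl 0.48 circle [ 480.2 -315.5] d 83.7 mean [ 490.3 -318.9] ext [63.6 68.2]
```

View pics/c3.png

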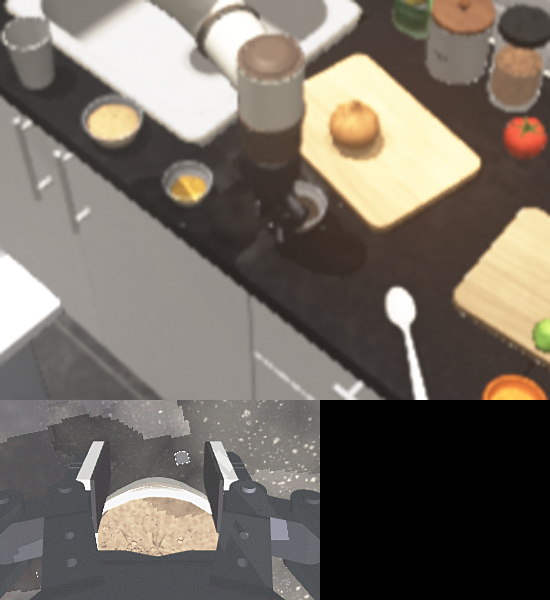

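The bowl is being pushed, still upright and centred between the fingers, with its centre about 45 mm ahead of the TCP. About 29 mm remains.

```bash
python3 -m creep '[{"delta_pos":[2,0,0],"rot":[0,0,0],"jaw":44},{"delta_pos":[3,0,0],"rot":[0,0,0],"jaw":44},{"delta_pos":[3,0,0],"rot":[0,0,0],"jaw":44},{"delta_pos":[3,0,0],"rot":[0,0,0],"jaw":44},{"delta_pos":[3,0,0],"rot":[0,0,0],"jaw":44},{"delta_pos":[3,0,0],"rot":[0,0,0],"jaw":44},{"delta_pos":[2,0,0],"rot":[0,0,0],"jaw":44},{"delta_pos":[2,0,0],"rot":[0,0,0],"jaw":44},{"delta_pos":[1,0,0],"rot":[0,0,0],"jaw":44},{"delta_pos":[1,0,0],"rot":[0,0,0],"jaw":44}]'
python3 - <<'E'
from st import *
st()
arm.get_image('top'); c=arm.calibration('top')
for r in arm.masks_of('top','dark_bowl'):
    ys,xs=np.nonzero(r['pixels']); P=np.array([pix2w(c,(x,y),36)[:2] for x,y in zip(xs,ys)]); 
    q=(P-B); print(round(r['p'],2),'far rim board x',(q@a).max().round(1),'y range',(q@u).min().round(1),(q@u).max().round(1))
board()
E
```

```text
clock: 7.3
position: [457.6, -300.5, 13.3]
ee_rot: [-0.704, 0.066, -0.066, 0.704]
contact_force: [-1.1, 0.5, 0.9]
gripper_width: 44.2
t 7.3 p [ 457.6 -300.5   13.3] board xy -194.7 -49.7 yaw -0.188 down [-0.  0. -1.] F [-1.08  0.5   0.88] w 44.2 j [-0.28  0.51 -0.43 -0.   -0.63 -1.47]
0.95 far rim board x -106.3 y range -508.1 -430.9
rect ((659.9541625976562, -285.39898681640625), (304.1898498535156, 219.64862060546875), 79.33795928955078) corners [[524.0, -415.0], [740.0, -455.0], [796.0, -156.0], [580.0, -116.0]]
```

```bash
python3 -m creep '[{"delta_pos":[1,0,0],"rot":[0,0,0],"jaw":44},{"delta_pos":[1,0,0],"rot":[0,0,0],"jaw":44},{"delta_pos":[1,0,0],"rot":[0,0,0],"jaw":44},{"delta_pos":[1,0,0],"rot":[0,0,0],"jaw":44},{"delta_pos":[1,0,0],"rot":[0,0,0],"jaw":44},{"delta_pos":[0,0,0],"rot":[0,0,0],"jaw":44},{"delta_pos":[0,0,0],"rot":[0,0,0],"jaw":44},{"delta_pos":[0,0,0],"rot":[0,0,0],"jaw":44},{"delta_pos":[0,0,0],"rot":[0,0,0],"jaw":44},{"delta_pos":[0,0,0],"rot":[0,0,0],"jaw":44}]'
python3 -m creep '[{"delta_pos":[0.5,0,0],"rot":[0,0,0],"jaw":44},{"delta_pos":[0.5,0,0],"rot":[0,0,0],"jaw":44},{"delta_pos":[0.5,0,0],"rot":[0,0,0],"jaw":44},{"delta_pos":[0.5,0,0],"rot":[0,0,0],"jaw":44},{"delta_pos":[0.5,0,0],"rot":[0,0,0],"jaw":44},{"delta_pos":[0,0,0],"rot":[0,0,0],"jaw":44},{"delta_pos":[0,0,0],"rot":[0,0,0],"jaw":44},{"delta_pos":[0,0,0],"rot":[0,0,0],"jaw":44},{"delta_pos":[0,0,0],"rot":[0,0,0],"jaw":44},{"delta_pos":[0,0,0],"rot":[0,0,0],"jaw":44}]'
python3 - <<'E'
from st import *
st(); save('top','t5.png'); save('scene','s5.png'); save('wrist','w5.png')
t=cv2.imread('pics/t5.png')[130:250,260:400]; s=cv2.imread('pics/s5.png')[160:260,260:400]
cv2.imwrite('pics/c5.png',np.hstack([cv2.resize(t,(467,400),interpolation=2)[:,:400],cv2.resize(s,(560,400),interpolation=2)[:,:400]]))
E
```

```text
clock: 8.33
position: [462.6, -301.5, 13.4]
ee_rot: [0.704, -0.066, 0.066, -0.704]
contact_force: [-0.1, -1.1, 0.2]
gripper_width: 44.2
clock: 9.17
position: [465.0, -302.0, 13.3]
ee_rot: [0.704, -0.066, 0.066, -0.704]
contact_force: [0.0, -0.1, 1.0]
gripper_width: 44.2
t 9.17 p [ 465.  -302.    13.3] board xy -187.2 -49.7 yaw -0.188 down [ 0. -0. -1.] F [ 0.03 -0.08  0.98] w 44.2 j [-0.28  0.52 -0.42  0.   -0.63 -1.47]
```

View pics/c5.png

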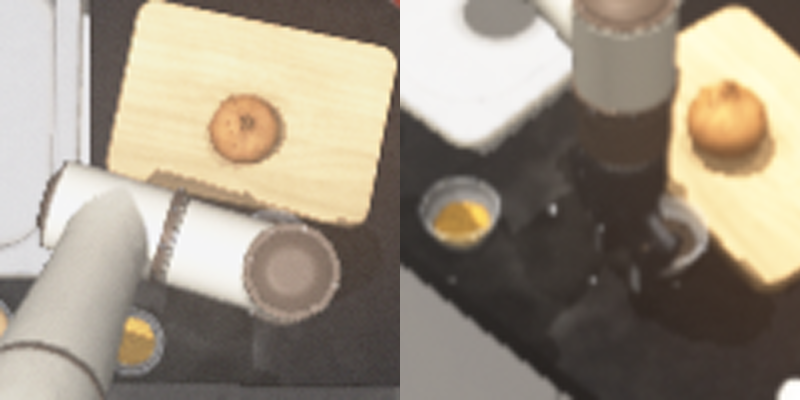

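No contact force yet, though the bowl looks almost at the edge. Creeping on until the force shows.

```bash
python3 -m creep '[{"delta_pos":[0.5,0,0],"rot":[0,0,0],"jaw":44},{"delta_pos":[0.5,0,0],"rot":[0,0,0],"jaw":44},{"delta_pos":[0.5,0,0],"rot":[0,0,0],"jaw":44},{"delta_pos":[0.5,0,0],"rot":[0,0,0],"jaw":44},{"delta_pos":[0,0,0],"rot":[0,0,0],"jaw":44},{"delta_pos":[0,0,0],"rot":[0,0,0],"jaw":44},{"delta_pos":[0,0,0],"rot":[0,0,0],"jaw":44},{"delta_pos":[0,0,0],"rot":[0,0,0],"jaw":44},{"delta_pos":[0,0,0],"rot":[0,0,0],"jaw":44},{"delta_pos":[0,0,0],"rot":[0,0,0],"jaw":44}]'; python3 st.py
python3 -m creep '[{"delta_pos":[0.5,0,0],"rot":[0,0,0],"jaw":44},{"delta_pos":[0.5,0,0],"rot":[0,0,0],"jaw":44},{"delta_pos":[0.5,0,0],"rot":[0,0,0],"jaw":44},{"delta_pos":[0.5,0,0],"rot":[0,0,0],"jaw":44},{"delta_pos":[0,0,0],"rot":[0,0,0],"jaw":44},{"delta_pos":[0,0,0],"rot":[0,0,0],"jaw":44},{"delta_pos":[0,0,0],"rot":[0,0,0],"jaw":44},{"delta_pos":[0,0,0],"rot":[0,0,0],"jaw":44},{"delta_pos":[0,0,0],"rot":[0,0,0],"jaw":44},{"delta_pos":[0,0,0],"rot":[0,0,0],"jaw":44}]'; python3 st.py
```

```text
clock: 10.15
position: [466.9, -302.3, 13.3]
ee_rot: [0.704, -0.066, 0.066, -0.704]
contact_force: [-0.5, 0.1, 0.1]
gripper_width: 44.3
t 10.15 p [ 466.9 -302.3   13.3] board xy -185.2 -49.7 yaw -0.188 down [ 0. -0. -1.] F [-0.52  0.07  0.1 ] w 44.3 j [-0.28  0.52 -0.41  0.   -0.64 -1.48]
clock: 10.98
position: [468.1, -302.5, 13.1]
ee_rot: [-0.704, 0.067, -0.066, 0.704]
contact_force: [-4.7, 1.2, 2.7]
gripper_width: 43.9
t 10.98 p [ 468.1 -302.5   13.1] board xy -184.0 -49.7 yaw -0.188 down [-0.001  0.001 -1.   ] F [-4.72  1.25  2.74] w 43.9 j [-0.28  0.52 -0.41 -0.   -0.64 -1.48]
```

Contact with the board: about 5 N at the wrist with the TCP at board x = −184. Backing off and going behind the yellow bowl.

```bash
python3 -m creep '[{"delta_pos":[-1,0,0],"rot":[0,0,0],"jaw":44},{"delta_pos":[-4,0,0],"rot":[0,0,0],"jaw":44},{"delta_pos":[-15,0,0],"rot":[0,0,0],"jaw":44},{"delta_pos":[-20,0,0],"rot":[0,0,0],"jaw":44},{"delta_pos":[0,-30,0],"rot":[0,0,0],"jaw":44},{"delta_pos":[0,-36,0],"rot":[0,0,0],"jaw":44},{"delta_pos":[-28,0,29],"rot":[0,0,0],"jaw":44},{"delta_pos":[-28,0,29],"rot":[0,0,0],"jaw":44},{"delta_pos":[-28,0,29],"rot":[0,0,0],"jaw":44},{"delta_pos":[-28,0,29],"rot":[0,0,0],"jaw":44}]'
python3 -m creep '[{"delta_pos":[-4,0,16],"rot":[0,0,0],"jaw":44},{"delta_pos":[0,0,0],"rot":[0,0,0],"jaw":44},{"delta_pos":[0,0,0],"rot":[0,0,0],"jaw":44},{"delta_pos":[0,0,0],"rot":[0,0,0],"jaw":44},{"delta_pos":[0,0,0],"rot":[0,0,0],"jaw":44},{"delta_pos":[0,0,0],"rot":[0,0,0],"jaw":44},{"delta_pos":[0,0,0],"rot":[0,0,0],"jaw":44},{"delta_pos":[0,0,0],"rot":[0,0,0],"jaw":44},{"delta_pos":[0,0,0],"rot":[0,0,0],"jaw":44},{"delta_pos":[0,0,0],"rot":[0,0,0],"jaw":44}]'
cat > meas.py <<'E'
from st import *
def meas(n,near,cam='top'):
    arm.get_image(cam); c=arm.calibration(cam)
    for r in arm.masks_of(cam,n):
        ys,xs=np.nonzero(r['pixels']); P=np.array([pix2w(c,(x,y),36)[:2] for x,y in zip(xs,ys)],np.float32)
        if np.linalg.norm(P.mean(0)-near)<70:
            q,rad=cv2.minEnclosingCircle(P); q=np.array(q); print(cam,n,round(r['p'],2),q.round(1),'d',round(2*rad,1),'board',((q-B)@a).round(1),((q-B)@u).round(1))
E
python3 - <<'E'
from meas import *
st(); meas('yellow_bowl',[400,-155],'wrist'); meas('dark_bowl',[505,-308],'wrist'); meas('yellow_bowl',[400,-155]); meas('dark_bowl',[509,-308]); board()
save('top','t6.png'); save('wrist','w6.png')
t=cv2.imread('pics/t6.png')[140:250,230:400]; w=cv2.imread('pics/w6.png')
cv2.imwrite('pics/c6.png',np.vstack([cv2.resize(t,(464,300),interpolation=2),cv2.resize(w,(480,300))[:,:464]]))
E
```

```text
clock: 11.82
position: [342.5, -159.5, 80.0]
ee_rot: [-0.704, 0.064, -0.069, 0.704]
contact_force: [0.7, 1.4, 0.4]
gripper_width: 43.8
clock: 12.65
position: [340.2, -144.1, 79.2]
ee_rot: [0.704, -0.066, 0.066, -0.704]
contact_force: [0.8, -0.8, -0.5]
gripper_width: 44.2
t 12.65 p [ 340.2 -144.1   79.2] board xy -339.2 82.1 yaw -0.188 down [-0. -0. -1.] F [ 0.76 -0.76 -0.54] w 44.2 j [ 0.05  0.15 -0.79  0.   -0.63 -1.81]
wrist yellow_bowl 0.87 [ 396.3 -154. ] d 76.2 board -282.2 82.9
top yellow_bowl 0.65 [ 403.1 -155.8] d 76.2 board -275.2 82.3
top dark_bowl 0.71 [ 510.2 -311. ] d 80.1 board -141.1 -50.2
rect ((658.534912109375, -285.434814453125), (303.69268798828125, 213.9378662109375), 79.10986328125) corners [[525.0, -414.0], [735.0, -455.0], [792.0, -157.0], [582.0, -116.0]]
```

View pics/c6.png

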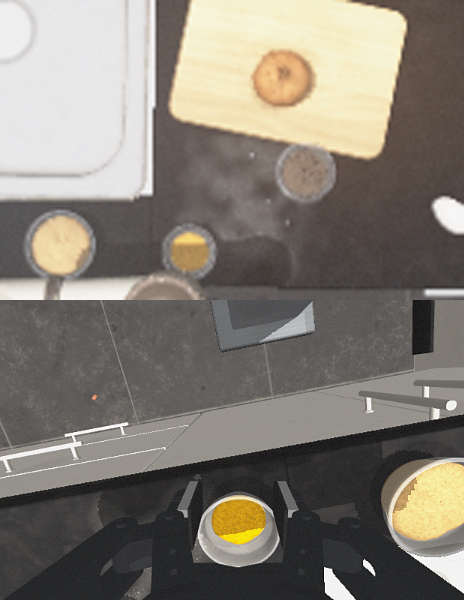

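Dark now stands against the board at board (−141, −50), in agreement with the force. The wrist view shows yellow centred between the fingers at about (240,535) in the composite. Descending and pushing.

```bash
python3 -m creep '[{"delta_pos":[0,30,0],"rot":[0,0,0],"jaw":44},{"delta_pos":[0,26,0],"rot":[0,0,0],"jaw":44},{"delta_pos":[0,10,0],"rot":[0,0,0],"jaw":44},{"delta_pos":[3,0,0],"rot":[0,0,0],"jaw":44},{"delta_pos":[3,0,0],"rot":[0,0,0],"jaw":44},{"delta_pos":[2,0,0],"rot":[0,0,0],"jaw":44},{"delta_pos":[2,0,0],"rot":[0,0,0],"jaw":44},{"delta_pos":[2,0,0],"rot":[0,0,0],"jaw":44},{"delta_pos":[2,0,0],"rot":[0,0,0],"jaw":44},{"delta_pos":[2,0,0],"rot":[0,0,0],"jaw":44}]'
python3 st.py
python3 -m creep '[{"delta_pos":[2,0,0],"rot":[0,0,0],"jaw":44},{"delta_pos":[2,0,0],"rot":[0,0,0],"jaw":44},{"delta_pos":[2,0,0],"rot":[0,0,0],"jaw":44},{"delta_pos":[2,0,0],"rot":[0,0,0],"jaw":44},{"delta_pos":[2,0,0],"rot":[0,0,0],"jaw":44},{"delta_pos":[3,0,0],"rot":[0,0,0],"jaw":44},{"delta_pos":[3,0,0],"rot":[0,0,0],"jaw":44},{"delta_pos":[3,0,0],"rot":[0,0,0],"jaw":44},{"delta_pos":[3,0,0],"rot":[0,0,0],"jaw":44},{"delta_pos":[3,0,0],"rot":[0,0,0],"jaw":44}]'
python3 - <<'E'
from meas import *
st(); meas('yellow_bowl',[420,-160]); meas('yellow_bowl',[420,-160],'scene')
E
```

```text
clock: 14.08
position: [356.4, -146.9, 13.8]
ee_rot: [-0.704, 0.066, -0.067, 0.704]
contact_force: [-0.5, 0.1, 0.1]
gripper_width: 44.1
t 14.08 p [ 356.4 -146.9   13.8] board xy -322.7 82.3 yaw -0.188 down [ 0.001  0.    -1.   ] F [-0.46  0.1   0.14] w 44.1 j [ 0.04  0.32 -0.83  0.   -0.42 -1.79]
clock: 14.92
position: [380.8, -151.6, 13.3]
ee_rot: [-0.704, 0.066, -0.066, 0.704]
contact_force: [-0.6, 0.6, -0.4]
gripper_width: 43.9
t 14.92 p [ 380.8 -151.6   13.3] board xy -297.9 82.3 yaw -0.188 down [ 0.  0. -1.] F [-0.63  0.59 -0.39] w 43.9 j [ 0.02  0.35 -0.77 -0.   -0.45 -1.78]
top yellow_bowl 0.53 [ 424.1 -161.7] d 68.5 board -253.5 80.5
scene yellow_bowl 0.49 [ 418.9 -169.9] d 84.7 board -257.1 71.5
```

```bash
python3 -m creep '[{"delta_pos":[3,0,0],"rot":[0,0,0],"jaw":44},{"delta_pos":[3.5,0,0],"rot":[0,0,0],"jaw":44},{"delta_pos":[3.5,0,0],"rot":[0,0,0],"jaw":44},{"delta_pos":[3.5,0,0],"rot":[0,0,0],"jaw":44},{"delta_pos":[3.5,0,0],"rot":[0,0,0],"jaw":44},{"delta_pos":[3.5,0,0],"rot":[0,0,0],"jaw":44},{"delta_pos":[3.5,0,0],"rot":[0,0,0],"jaw":44},{"delta_pos":[3.5,0,0],"rot":[0,0,0],"jaw":44},{"delta_pos":[3.5,0,0],"rot":[0,0,0],"jaw":44},{"delta_pos":[3.5,0,0],"rot":[0,0,0],"jaw":44}]'
python3 -m creep '[{"delta_pos":[3.5,0,0],"rot":[0,0,0],"jaw":44},{"delta_pos":[3.5,0,0],"rot":[0,0,0],"jaw":44},{"delta_pos":[3.5,0,0],"rot":[0,0,0],"jaw":44},{"delta_pos":[3.5,0,0],"rot":[0,0,0],"jaw":44},{"delta_pos":[3.5,0,0],"rot":[0,0,0],"jaw":44},{"delta_pos":[3.5,0,0],"rot":[0,0,0],"jaw":44},{"delta_pos":[3.5,0,0],"rot":[0,0,0],"jaw":44},{"delta_pos":[3.5,0,0],"rot":[0,0,0],"jaw":44},{"delta_pos":[3.5,0,0],"rot":[0,0,0],"jaw":44},{"delta_pos":[3,0,0],"rot":[0,0,0],"jaw":44}]'
python3 - <<'E'
from meas import *
st(); meas('yellow_bowl',[485,-175]); meas('yellow_bowl',[485,-175],'scene')
w=save('wrist','w7.png')
E
```

```text
clock: 15.95
position: [414.7, -158.0, 13.3]
ee_rot: [0.704, -0.066, 0.066, -0.704]
contact_force: [-1.3, 0.2, 0.9]
gripper_width: 44.1
clock: 16.78
position: [448.7, -164.5, 13.3]
ee_rot: [0.704, -0.066, 0.066, -0.704]
contact_force: [-1.1, 0.0, 0.4]
gripper_width: 44.2
t 16.78 p [ 448.7 -164.5   13.3] board xy -228.8 82.3 yaw -0.188 down [ 0. -0. -1.] F [-1.14  0.05  0.39] w 44.2 j [-0.01  0.43 -0.61  0.   -0.53 -1.75]
```

View pics/w7.png

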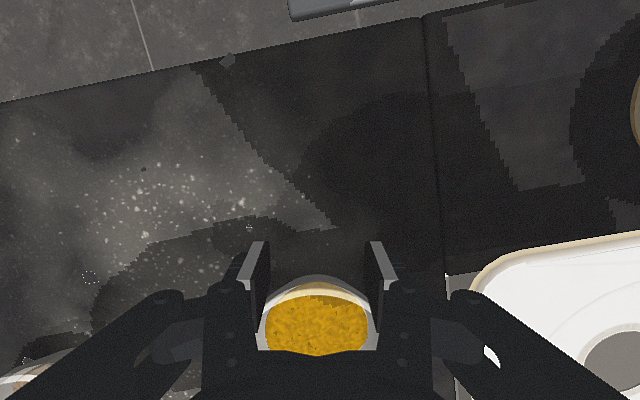

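Yellow is still cradled and upright at (317,320). The dark bowl's rim shows at the lower left, clear of the fingers. Continuing.

```bash
python3 -m creep '[{"delta_pos":[3.5,0,0],"rot":[0,0,0],"jaw":44},{"delta_pos":[3.5,0,0],"rot":[0,0,0],"jaw":44},{"delta_pos":[3.5,0,0],"rot":[0,0,0],"jaw":44},{"delta_pos":[3.5,0,0],"rot":[0,0,0],"jaw":44},{"delta_pos":[3.5,0,0],"rot":[0,0,0],"jaw":44},{"delta_pos":[3.5,0,0],"rot":[0,0,0],"jaw":44},{"delta_pos":[3.5,0,0],"rot":[0,0,0],"jaw":44},{"delta_pos":[3.5,0,0],"rot":[0,0,0],"jaw":44},{"delta_pos":[3.5,0,0],"rot":[0,0,0],"jaw":44},{"delta_pos":[3,0,0],"rot":[0,0,0],"jaw":44}]'; python3 st.py
python3 -m creep '[{"delta_pos":[1,0,0],"rot":[0,0,0],"jaw":44},{"delta_pos":[1,0,0],"rot":[0,0,0],"jaw":44},{"delta_pos":[1,0,0],"rot":[0,0,0],"jaw":44},{"delta_pos":[1,0,0],"rot":[0,0,0],"jaw":44},{"delta_pos":[1,0,0],"rot":[0,0,0],"jaw":44},{"delta_pos":[1,0,0],"rot":[0,0,0],"jaw":44},{"delta_pos":[1,0,0],"rot":[0,0,0],"jaw":44},{"delta_pos":[1,0,0],"rot":[0,0,0],"jaw":44},{"delta_pos":[1,0,0],"rot":[0,0,0],"jaw":44},{"delta_pos":[0,0,0],"rot":[0,0,0],"jaw":44}]'; python3 st.py
```

```text
clock: 17.87
position: [482.6, -170.9, 13.3]
ee_rot: [0.704, -0.066, 0.066, -0.704]
contact_force: [-0.6, 0.2, -0.2]
gripper_width: 44.0
t 17.87 p [ 482.6 -170.9   13.3] board xy -194.2 82.3 yaw -0.188 down [ 0. -0. -1.] F [-0.6   0.17 -0.17] w 44.0 j [-0.02  0.47 -0.52  0.   -0.58 -1.74]
clock: 18.7
position: [491.3, -172.6, 13.4]
ee_rot: [0.704, -0.066, 0.066, -0.704]
contact_force: [-0.3, 0.6, 0.3]
gripper_width: 44.0
t 18.7 p [ 491.3 -172.6   13.4] board xy -185.4 82.3 yaw -0.188 down [ 0. -0. -1.] F [-0.32  0.57  0.28] w 44.0 j [-0.03  0.48 -0.5   0.   -0.59 -1.73]
```

```bash
python3 -m creep '[{"delta_pos":[0.5,0,0],"rot":[0,0,0],"jaw":44},{"delta_pos":[0.5,0,0],"rot":[0,0,0],"jaw":44},{"delta_pos":[0.5,0,0],"rot":[0,0,0],"jaw":44},{"delta_pos":[0.5,0,0],"rot":[0,0,0],"jaw":44},{"delta_pos":[0.5,0,0],"rot":[0,0,0],"jaw":44},{"delta_pos":[0.5,0,0],"rot":[0,0,0],"jaw":44},{"delta_pos":[0.5,0,0],"rot":[0,0,0],"jaw":44},{"delta_pos":[0.5,0,0],"rot":[0,0,0],"jaw":44},{"delta_pos":[0,0,0],"rot":[0,0,0],"jaw":44},{"delta_pos":[0,0,0],"rot":[0,0,0],"jaw":44}]'; python3 st.py
```

```text
clock: 19.53
position: [495.0, -173.3, 13.3]
ee_rot: [-0.704, 0.066, -0.066, 0.704]
contact_force: [0.1, 0.5, 0.8]
gripper_width: 43.7
t 19.53 p [ 495.  -173.3   13.3] board xy -181.6 82.3 yaw -0.188 down [ 0. -0. -1.] F [0.1  0.54 0.79] w 43.7 j [-0.03  0.48 -0.49  0.   -0.59 -1.73]
```

```bash
python3 -m creep '[{"delta_pos":[0.5,0,0],"rot":[0,0,0],"jaw":44},{"delta_pos":[0.5,0,0],"rot":[0,0,0],"jaw":44},{"delta_pos":[0.5,0,0],"rot":[0,0,0],"jaw":44},{"delta_pos":[0.5,0,0],"rot":[0,0,0],"jaw":44},{"delta_pos":[0.5,0,0],"rot":[0,0,0],"jaw":44},{"delta_pos":[0,0,0],"rot":[0,0,0],"jaw":44},{"delta_pos":[0,0,0],"rot":[0,0,0],"jaw":44},{"delta_pos":[0,0,0],"rot":[0,0,0],"jaw":44},{"delta_pos":[0,0,0],"rot":[0,0,0],"jaw":44},{"delta_pos":[0,0,0],"rot":[0,0,0],"jaw":44}]'; python3 st.py
```

```text
clock: 20.37
position: [497.5, -173.7, 13.3]
ee_rot: [0.704, -0.066, 0.066, -0.704]
contact_force: [-0.5, 1.0, -0.5]
gripper_width: 43.8
t 20.37 p [ 497.5 -173.7   13.3] board xy -179.1 82.3 yaw -0.188 down [ 0. -0. -1.] F [-0.54  1.03 -0.54] w 43.8 j [-0.03  0.49 -0.49  0.   -0.6  -1.73]
```

```bash
python3 -m creep '[{"delta_pos":[0.5,0,0],"rot":[0,0,0],"jaw":44},{"delta_pos":[0.5,0,0],"rot":[0,0,0],"jaw":44},{"delta_pos":[0.5,0,0],"rot":[0,0,0],"jaw":44},{"delta_pos":[0.5,0,0],"rot":[0,0,0],"jaw":44},{"delta_pos":[0,0,0],"rot":[0,0,0],"jaw":44},{"delta_pos":[0,0,0],"rot":[0,0,0],"jaw":44},{"delta_pos":[0,0,0],"rot":[0,0,0],"jaw":44},{"delta_pos":[0,0,0],"rot":[0,0,0],"jaw":44},{"delta_pos":[0,0,0],"rot":[0,0,0],"jaw":44},{"delta_pos":[0,0,0],"rot":[0,0,0],"jaw":44}]'
python3 - <<'E'
from meas import *
st(); board(); meas('yellow_bowl',[530,-180]); meas('yellow_bowl',[530,-180],'scene')
E
```

```text
clock: 21.2
position: [499.4, -174.1, 13.3]
ee_rot: [0.704, -0.066, 0.066, -0.704]
contact_force: [-0.7, 0.1, -0.7]
gripper_width: 43.9
t 21.2 p [ 499.4 -174.1   13.3] board xy -177.1 82.3 yaw -0.188 down [ 0. -0. -1.] F [-0.69  0.13 -0.71] w 43.9 j [-0.03  0.49 -0.48  0.   -0.6  -1.73]
rect ((659.0765991210938, -286.6890869140625), (298.9925231933594, 211.7881317138672), 79.16499328613281) corners [[527.0, -414.0], [735.0, -453.0], [791.0, -160.0], [583.0, -120.0]]
scene yellow_bowl 0.48 [ 533.6 -194.2] d 85.0 board -139.8 68.9
```

```bash
python3 -m creep '[{"delta_pos":[0.5,0,0],"rot":[0,0,0],"jaw":44},{"delta_pos":[0.5,0,0],"rot":[0,0,0],"jaw":44},{"delta_pos":[0.5,0,0],"rot":[0,0,0],"jaw":44},{"delta_pos":[0.5,0,0],"rot":[0,0,0],"jaw":44},{"delta_pos":[0,0,0],"rot":[0,0,0],"jaw":44},{"delta_pos":[0,0,0],"rot":[0,0,0],"jaw":44},{"delta_pos":[0,0,0],"rot":[0,0,0],"jaw":44},{"delta_pos":[0,0,0],"rot":[0,0,0],"jaw":44},{"delta_pos":[0,0,0],"rot":[0,0,0],"jaw":44},{"delta_pos":[0,0,0],"rot":[0,0,0],"jaw":44}]'; python3 st.py
```

```text
clock: 22.33
position: [501.1, -174.5, 13.2]
ee_rot: [-0.704, 0.066, -0.066, 0.704]
contact_force: [-3.1, -0.2, 0.1]
gripper_width: 44.4
t 22.33 p [ 501.1 -174.5   13.2] board xy -175.5 82.3 yaw -0.188 down [-0.001  0.    -1.   ] F [-3.06 -0.25  0.14] w 44.4 j [-0.03  0.49 -0.48 -0.   -0.6  -1.73]
```

There is 3 N of contact at TCP board x = −175.5, close to the predicted −175. Backing off, lifting and moving clear for a check.

```bash
python3 -m creep '[{"delta_pos":[-1,0,0],"rot":[0,0,0],"jaw":44},{"delta_pos":[-4,0,0],"rot":[0,0,0],"jaw":44},{"delta_pos":[-15,0,0],"rot":[0,0,0],"jaw":44},{"delta_pos":[-25,0,0],"rot":[0,0,0],"jaw":44},{"delta_pos":[0,-30,0],"rot":[0,0,0],"jaw":44},{"delta_pos":[0,-36,0],"rot":[0,0,0],"jaw":44},{"delta_pos":[-20,-30,0],"rot":[0,0,0],"jaw":44},{"delta_pos":[-30,-20,0],"rot":[0,0,0],"jaw":44},{"delta_pos":[-30,0,0],"rot":[0,0,0],"jaw":44},{"delta_pos":[-30,0,0],"rot":[0,0,0],"jaw":44}]'
python3 - <<'E'
from meas import *
st(); board()
for cam in('top','scene'):
    meas('yellow_bowl',[538,-182],cam); meas('dark_bowl',[510,-309],cam)
bowl('top','sugar_bowl',[408,17]); bowl('top','spoon',[415,-565],5)
save('top','t9.png'); save('scene','s9.png')
t=cv2.imread('pics/t9.png')[130:250,230:430]; s=cv2.imread('pics/s9.png')[150:270,260:420]
cv2.imwrite('pics/c9.png',np.hstack([cv2.resize(t,(667,400),interpolation=2)[:,:400],cv2.resize(s,(533,400),interpolation=2)[:,:400]]))
E
```

```text
clock: 23.17
position: [349.5, -145.4, 130.8]
ee_rot: [-0.704, 0.064, -0.068, 0.704]
contact_force: [-1.3, -0.0, 1.6]
gripper_width: 44.3
t 23.17 p [ 349.5 -145.4  130.8] board xy -329.8 82.6 yaw -0.188 down [ 0.006  0.    -1.   ] F [-1.33 -0.02  1.56] w 44.3 j [ 0.04  0.07 -0.7   0.   -0.79 -1.8 ]
rect ((658.2488403320312, -286.2236328125), (299.2107849121094, 211.93406677246094), 78.65995788574219) corners [[525.0, -412.0], [733.0, -454.0], [792.0, -160.0], [584.0, -119.0]]
top yellow_bowl 0.79 [ 539.4 -183.2] d 67.1 board -136.2 80.9
top dark_bowl 0.72 [ 510.1 -310.6] d 80.2 board -141.2 -49.8
scene yellow_bowl 0.8 [ 531.6 -191.9] d 76.9 board -142.2 70.8
scene dark_bowl 0.68 [ 504.  -317.9] d 88.9 board -145.9 -58.1
sugar_bowl 0.64 circle [410.6  17.4] d 93.5 mean [413.2  17.6] ext [76.6 88.1]
spoon 0.54 circle [ 415.6 -562.9] d 185.1 mean [ 437.4 -540. ] ext [130.  142.6]
```

View pics/c9.png

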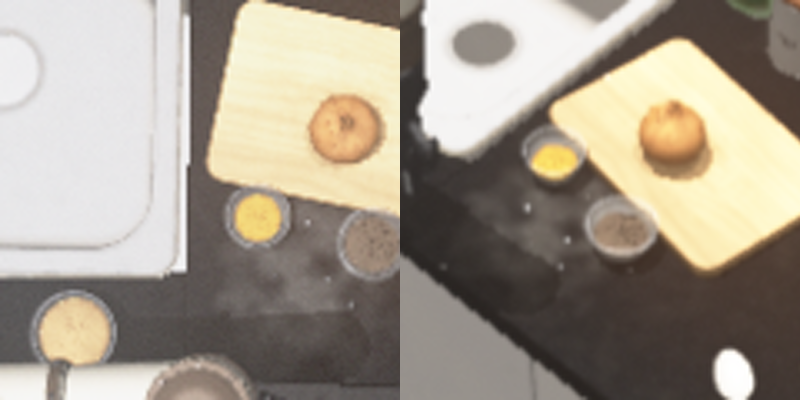

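Both bowls stand upright against the near edge, side by side, and the board, onion, sugar bowl and spoon are where they were. Handing in.

```bash
python3 -c "
from bench import arm
print(arm.job_done())"
```

```text
the job is handed in; nothing more can be done
None
```

I pushed both bowls straight along the worktop to the board's near long edge and handed the job in at about 24 s. I held the fingers 44 mm apart behind each bowl so it stayed centred. I stopped each push when the wrist force showed contact with the board: about 5 N for the dark bowl and 3 N for the yellow one.

**Bowls:** In the board's frame, the last top view put yellow at (−136, +81) mm and dark at (−141, −50) mm. Both are inside the allowed ranges and match contact at −139 and −143 mm. The last picture showed both upright against the edge.

**Other things:** The board stayed within about 3 mm of its start by the fit, which is about the accuracy of the measurement. The sugar bowl and spoon stayed within about 3 mm. The onion looked unmoved in the picture. I did not measure the onion or the tumbler again at the end, and the arm never went near the tumbler.

**Disagreements:** The scene camera disagreed with the top view. It put both bowls 5–6 mm farther from the board and 8–10 mm farther right: yellow at (−142, +71), dark at (−146, −58). I trusted the top view because the contact forces agree with it, but the scene positions would also be in range. The detector also missed the yellow bowl in both the top and scene views once while the arm covered it.

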